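# Stack the copper discs on the cold plate and open the coolant valve

### The job

Set up the cold plate for a run: stack every copper disc on the bench flat in the middle of the marked circle on the cold plate, widest at the bottom and each next one narrower, then lay the steel weight bar flat across the top, centred and in line with the plate's long side. Only when the bar has been laid and let go, crank the coolant valve's handwheel anticlockwise until you reach its stop, then back it off a quarter turn. Leave the jar, the screwdriver and the dish where they are.

Things in the scene. Friction and masses are not known exactly. Their poses are not given: they have to be found in the camera images.
- disc_66: loose solid copper disc, 66 mm across, 10 mm thick, about 304 g; starts flat on the bench or is absent; origin at the centre of its underside, z up
- disc_58: loose solid copper disc, 58 mm across, 10 mm thick, about 235 g; starts flat on the bench or is absent; origin at the centre of its underside, z up
- disc_50: loose solid copper disc, 50 mm across, 10 mm thick, about 175 g; starts flat on the bench or is absent; origin at the centre of its underside, z up
- disc_42: loose solid copper disc, 42 mm across, 10 mm thick, about 123 g; starts flat on the bench or is absent; origin at the centre of its underside, z up
- disc_34: loose solid copper disc, 34 mm across, 10 mm thick, about 81 g; starts flat on the bench or is absent; origin at the centre of its underside, z up
- bar: loose plain steel weight bar, 130 x 22 x 18 mm (long, wide, high), 0.3 to 0.46 kg, lying on the bench; origin at the centre of its underside, x along its length, z up
- cold_plate: fixed aluminium cold plate on the bench, a flat block 120 mm (its x) by 150 mm (its y, the long side) and 24 mm high, with a thin 74 mm circle marked around the centre of its top (a mark only, not raised) and a low brass hose fitting sticking 25 mm out of each of its two short ends, its axis 12 mm above the bench; origin at the centre of its underside
- plate_center (a point): centre of the cold plate's flat top face (24 mm above the bench), where the stack is centred
- wheel_axis (a point): point on the upright axis of the coolant valve's black handwheel (104 mm across, 8 mm thick), on the top face of the wheel, 76 mm above the bench. The valve body below it is fixed to the bench. A steel hub 20 mm across stands 12 mm above this face. Seen from above, anticlockwise opens the valve
- crank_grip (a point): on the axis of the upright round steel crank knob of the handwheel, 16 mm across, standing 34 mm above the wheel's top face on a circle of 40 mm radius about the wheel's axis; this point is 20 mm above the wheel's top face (14 mm below the knob's top). The knob spins freely about its own axis, so the gripper need not turn as it goes round
- wheel (a joint): handwheel angle, rad: 0 = shut, grows anticlockwise seen from above (opening) to a hard stop at 18.0 = fully open (about 2.9 turns in all); starts between 0 and 2.5. Friction about 0.06 N m (1.5 N at the crank knob); it stays where it is left
- jar: bystander: closed white jar, 52 mm across, 60 mm high, standing on the bench; origin under its centre
- screwdriver: bystander: screwdriver 170 mm long lying on the bench, along its x; origin below its middle
- dish: bystander: small white dish 90 mm across, 16 mm high; origin under its centre

How it is judged:
By the outcome, as a careful person would: the job done as asked, in the order asked, and still so for the second after the job is handed in, with the robot touching nothing.
Of disc_66, disc_58, disc_50, disc_42, disc_34 only 3 to 5 are there at a start; the rules pass over those that are not, and their reading is None.
At some moment in a run one of disc_66, disc_58, disc_50, disc_42, disc_34, bar may be knocked a few centimetres aside while the robot is not near it.
Once in a run the grip may slacken for a moment while it holds something.
It also fails if it takes over 210 s, if anything falls off the work surface, if the arm or the gripper's body presses on something with over 40 N, if the wrist force passes 120 N, or if a joint passes its speed limit or range.

### The arm

A 6-joint arm with a two-finger parallel gripper is mounted at the origin on the work surface. World frame = base frame: x ahead of the robot, y to its left, z up, the work surface at z = 0. Lengths are in mm, angles in rad, forces in N, time in s.
With the tool pointing down it reaches from about 350 to 775 mm from the base axis. Payload 7.3 kg.
Tool frame: the origin (TCP) lies on the mounting face of the last link; the fingertips stand 178 mm ahead of it and the grasp point (between the pads) lies 159 mm ahead of it; z points along the fingers, y is the line along which they close (so a half turn about z gives the same grasp; the last joint's range is limited). The gripper opens to 92 mm and grips with 3 to 60 N. Pads are 19 mm wide; open, the fingers measure 130 mm over their backs; the gripper's body (75 mm by 190 mm) begins 47 mm behind the grasp point.
Start: joints at [-1.37, 0.342, 1.524, -0, 1.275, -0.146], TCP at [178.462, -493.74, 404.741] pointing down, gripper open.
Joint ranges: [-2.53, 2.53], [-0.77, 2.02], [0.04, 2.7], [-1, 4.14], [0.28, 2.66], [-3.11, 3.11]. Speed limits (rad/s): [2.57, 2.57, 3.14, 3.14, 3.14, 3.14].

### API

Orientations are given as [roll, pitch, yaw] about the fixed x, y, z axes, in that order (R = Rz(yaw) Ry(pitch) Rx(roll)).
In Python, from plant import bot gives the robot as it stands.
- The arm moves only by the shell command python3 shift.py 'ROWS'. ROWS is a JSON list of rows, 1 to 5 of them, each of 5 numbers: the finger opening in mm, then dx, dy, dz in mm, then a turn about the tool's z in rad; each row is the pose to reach, as a shift and turn from the pose commanded when the command began, along the tool's axes at that moment; what a row does not reach only later rows make up. A row lasts 1/8 s, in which the tool goes at most 62.5 mm and 0.188 rad, less where a joint would pass 70% of its speed; a pose out of reach is approached as far as the arm can. The fingers move at their own pace and stop on an object; the grip force is fixed at half the most. Time passes only in rows, so rows that do not move let the fingers close. It prints the time, the measured TCP pose, the force, the opening and the grip force at its end.
- bot.get_obs(): the state, without advancing time (a new reading comes with each control period).
- bot.capture(name): name is "scene" or "top" or "wrist"; returns a dict with "color" (420x560x3 uint8, red, green, blue), "K" (3x3 intrinsics, pixels), "R" (3x3) and "t" (3): a world point X has camera coordinates R X + t. Camera axes: x right, y down, z forward; pixel columns grow to the right and rows downward; lengths in mm; the calibration is good to about 2 mm. A picture is of the moment at which its call begins. There is no depth.
- bot.close_job(): hands the job in; it is judged then, once.
The state is a dict: "time": time; "joint_positions": joint angles; "dq": joint speeds; "tau": joint torques, N m; "tool_pos": TCP position; "tcp_rot": TCP orientation; "contact_force": force on the tool from outside, world axes, zero at the start; "moment": the same for the moment, N m; "grip_width": finger opening in mm; "finger_force": force on a finger pad.
Only numpy, scipy, OpenCV 4.12 (cv2) and the standard library are available. Lean on these libraries where they do the work, as an engineer would, in place of code of your own. Each camera call takes 0.05 s, during which the arm holds its last target. There are 200 camera calls.

## Working session

There is one attempt and no reset: what is moved stays moved. The work goes in short steps, Python scripts to look and compute and a shell command to move; the robot and the scene stay as the last step left them, time stands still between calls to the robot, and variables do not carry over. Pictures are saved under pics/ and viewed, at most 14 in all, crops included, and the job is handed in when it is done.

```bash
ls; mkdir -p pics
python3 - <<'E'
from plant import bot
import cv2
o=bot.get_obs(); print({k:(v if not hasattr(v,'round') else v) for k,v in o.items()})
for n in("scene","top"):
    c=bot.capture(n); cv2.imwrite(f"pics/{n}0.png",cv2.cvtColor(c["color"],cv2.COLOR_RGB2BGR)); print(n,c["K"],c["R"],c["t"])
E
```

```text
pics
plant.py
shift.py
{'time': 0.0, 'joint_positions': array([-1.37000230e+00,  3.42734467e-01,  1.52501276e+00,  1.19626732e-05,
        1.27538925e+00, -1.46019930e-01]), 'dq': array([-0.00161737, -0.00211014,  0.00130136,  0.00020901,  0.00124053,
        0.00101163]), 'tau': array([-1.30491750e-03, -4.31244493e+01, -2.44221246e+01,  7.18543888e-02,
        5.60489588e-02, -1.29753853e-04]), 'tool_pos': array([ 178.43548973, -493.6079458 ,  404.04013889]), 'tcp_rot': array([-3.14006693e+00, -2.35945806e-04,  3.46810283e-01]), 'contact_force': array([-0.5711498, -0.2280042,  0.1193289]), 'moment': array([-0.00649201,  0.03831903,  0.02394737]), 'finger_force': 0.0, 'grip_width': 91.94288633346902}
scene [[453.02048341   0.         283.44176811]
 [  0.         453.02048341 208.88471375]
 [  0.           0.           1.        ]] [[-0.26477093  0.96430792  0.00256509]
 [ 0.8017551   0.22161509 -0.5550455 ]
 [-0.53580324 -0.14490334 -0.83181603]] [ 212.22401922 -428.11353599 1794.21423012]
top [[436.801942     0.         277.54387342]
 [  0.         436.801942   211.84709447]
 [  0.           0.           1.        ]] [[ 0.01910053 -0.99976275  0.01046964]
 [-0.99871914 -0.01956922 -0.04665976]
 [ 0.04685357 -0.00956501 -0.99885597]] [ -59.79657067  588.21860094 1193.99712237]
```

View pics/top0.png

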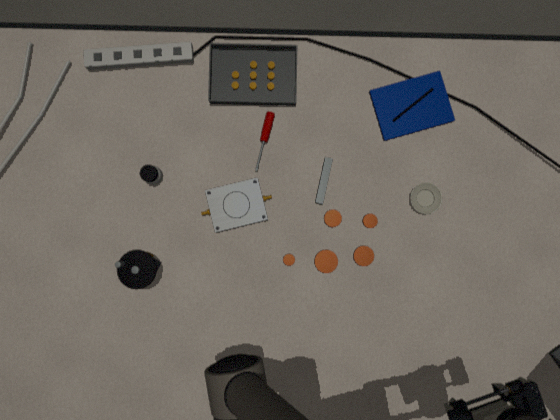

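View pics/scene0.png

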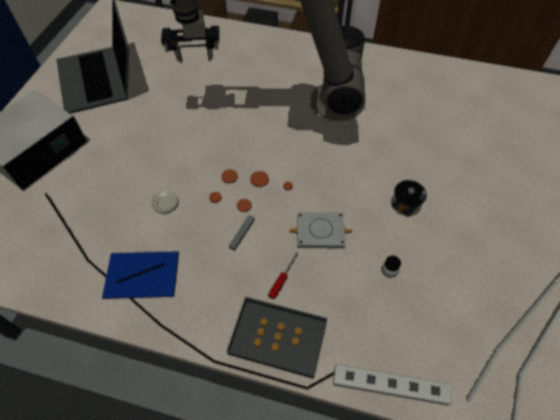

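Top view: five discs at about (326,261), (364,256), (333,218), (370,221) and (289,260). The bar is at (324,181), the plate at (236,205), the wheel at (138,269) with its knob near (121,266), the screwdriver at (265,140), the jar at (150,174) and the dish at (425,198). The scene view shows the same layout.

```bash
cat > h.py <<'E'
from plant import bot
import cv2, numpy as np
def cap(n,save=None):
    c=bot.capture(n)
    if save: cv2.imwrite(f"pics/{save}.png",cv2.cvtColor(c["color"],cv2.COLOR_RGB2BGR))
    c["hsv"]=cv2.cvtColor(c["color"],cv2.COLOR_RGB2HSV); return c
def ray(c,uv,z):
    d=c["R"].T@np.linalg.solve(c["K"],[uv[0],uv[1],1.]); o=-c["R"].T@c["t"]
    return o+d*(z-o[2])/d[2]
def pix(c,X):
    p=c["K"]@(c["R"]@np.asarray(X,float)+c["t"]); return p[:2]/p[2]
def blobs(m,amin=40,amax=1e9):
    cs,_=cv2.findContours(m.astype(np.uint8),cv2.RETR_EXTERNAL,cv2.CHAIN_APPROX_NONE)
    return [k for k in cs if amin<cv2.contourArea(k)<amax]
def poly(c,k,z): return np.array([ray(c,p[0],z)[:2] for p in k])
def copper(c): 
    h=c["hsv"].astype(int); return ((h[...,0]<16)&(h[...,1]>120)&(h[...,2]>90))
def discs(c,z=10,amin=40):
    r=[]
    for k in blobs(copper(c),amin):
        P=poly(c,k,z).astype(np.float32); (x,y),(w,h),a=cv2.minAreaRect(P)
        m=cv2.moments(k); C=ray(c,(m['m10']/m['m00'],m['m01']/m['m00']),z)[:2]
        r.append((C.round(1),round(w),round(h)))
    return r
def tooldelta(target,yaw=None):
    "shift of grasp point to target (world mm) in tool axes, plus turn to yaw of tool y(closing) line in world"
    from scipy.spatial.transform import Rotation as Ro
    o=bot.get_obs(); R=Ro.from_euler('xyz',o["tcp_rot"]).as_matrix()
    d=R.T@(np.asarray(target,float)-(o["tool_pos"]+159*R[:,2]))
    print("grasp pt",(o["tool_pos"]+159*R[:,2]).round(1),"delta",d.round(1))
    if yaw is not None:
        a=np.arctan2(R[1,1],R[0,1]); t=(-(yaw-a)+np.pi/2)%np.pi-np.pi/2  # tool z down
        print("turn",round(t,3),"q6",o["joint_positions"][5].round(2))
E
python3 - <<'E'
from h import *
for n in("top","scene"):
    c=cap(n); print(n)
    for d in discs(c): print("disc",d)
    h=c["hsv"].astype(int)
    u,v=(236,205) if n=="top" else (320,230)
    print("hsv plate",h[v-14,u-20:u+20:6].tolist(), "bench",h[v+45,u].tolist())
    u,v=(325,180) if n=="top" else (241,232)
    print("bar",h[v,u-10:u+11:2].tolist())
    u,v=(138,269) if n=="top" else (408,196)
    print("wheel",h[v,u-26:u+27:3].tolist())
    I=c["color"]
    x=[(s:=cv2.resize(cv2.cvtColor(I[v-30:v+30,u-35:u+35],cv2.COLOR_RGB2BGR),None,fx=5,fy=5))]
    cv2.imwrite(f"pics/w_{n}.png",x[0])
a=cv2.imread("pics/w_top.png");b=cv2.imread("pics/w_scene.png");cv2.imwrite("pics/w.png",np.hstack([a,b]))
E
```

```text
top
disc (array([458.7, -81.3]), 31, 30)
disc (array([ 456.1, -184.3]), 61, 61)
disc (array([ 473. , -288.1]), 52, 53)
disc (array([ 570.6, -305.1]), 36, 39)
disc (array([ 575.6, -201. ]), 44, 47)
disc (array([832.6, -13.1]), 21, 81)
hsv plate [[42, 9, 139], [38, 7, 139], [42, 9, 140], [10, 7, 115], [75, 4, 128], [30, 4, 140], [78, 9, 142]] bench [17, 37, 125]
bar [[16, 29, 130], [16, 34, 129], [17, 29, 78], [73, 19, 121], [75, 9, 117], [50, 7, 115], [75, 5, 110], [19, 34, 129], [15, 35, 130], [17, 40, 129], [17, 42, 128]]
wheel [[20, 31, 125], [18, 36, 127], [73, 255, 7], [150, 121, 19], [24, 91, 14], [21, 99, 18], [144, 39, 33], [65, 16, 96], [90, 5, 105], [156, 39, 33], [99, 69, 26], [83, 170, 18], [170, 32, 24], [64, 66, 31], [141, 106, 24], [24, 75, 34], [17, 31, 73], [10, 31, 125]]
scene
disc (array([823.5, -13.4]), 18, 83)
disc (array([ 578.6, -198.8]), 45, 43)
disc (array([ 573. , -302.4]), 35, 35)
disc (array([ 458.5, -181.9]), 57, 55)
disc (array([ 475.9, -285.7]), 53, 49)
hsv plate [[45, 11, 91], [40, 13, 114], [45, 13, 121], [38, 9, 113], [30, 9, 114], [53, 9, 113], [48, 11, 116]] bench [21, 36, 135]
bar [[16, 37, 145], [21, 34, 142], [20, 34, 137], [27, 25, 104], [72, 15, 85], [78, 15, 83], [60, 17, 76], [36, 21, 61], [17, 35, 115], [18, 36, 141], [20, 35, 144]]
wheel [[18, 37, 139], [19, 35, 137], [18, 40, 139], [16, 38, 128], [26, 32, 56], [100, 85, 9], [56, 255, 7], [113, 170, 6], [53, 102, 10], [0, 0, 2], [50, 96, 8], [100, 255, 3], [108, 116, 11], [100, 23, 34], [70, 22, 35], [17, 38, 126], [19, 31, 139], [18, 31, 141]]
```

View pics/w.png

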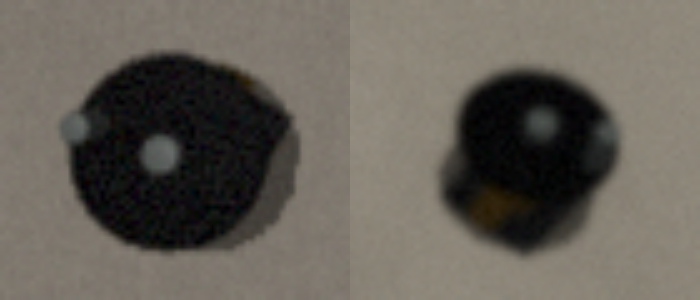

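The crop shows the hub at top pixel (135,270) and scene pixel (411,191), and the knob top at top pixel (118,265) and scene pixel (424,192). Next I measure the plate, bar and wheel.

```bash
cat >> h.py <<'E'
def grey(c): 
    h=c["hsv"].astype(int); return (h[...,1]<24)&(h[...,2]>60)
def rects(c,z,amin,near,rad=60):
    for k in blobs(cv2.morphologyEx(grey(c).astype(np.uint8),cv2.MORPH_OPEN,np.ones((3,3))),amin):
        P=poly(c,k,z).astype(np.float32); (x,y),(w,h),a=cv2.minAreaRect(P)
        if np.hypot(x-near[0],y-near[1])<rad:
            if w<h: a+=90
            print("rect",round(x,1),round(y,1),"size",round(w,1),round(h,1),"long-axis deg",round((a+90)%180-90,1))
E
python3 - <<'E'
from h import *
T,S=cap("top"),cap("scene")
for z,t,s,n in((88,(135,270),(411.2,190.6),"hub"),(110,(118,264.6),(424.2,192.4),"knob")):
    print(n,ray(T,t,z).round(1),ray(S,s,z).round(1))
p=ray(T,(236,205),24); b=ray(T,(324.5,181),18); print("plate",p,"bar",b, "circ scene",ray(S,(320.5,229),24))
for c in(T,S): rects(c,24,500,p); rects(c,18,80,b)
for c in (T,S):
    u,v=pix(c,p).astype(int)
    g=cv2.cvtColor(c["color"],cv2.COLOR_RGB2GRAY)[v-40:v+40,u-40:u+40]
    g=cv2.resize(g,None,fx=4,fy=4,interpolation=cv2.INTER_CUBIC); cv2.imwrite(f"pics/p{u}.png",g)
    # circle mark
    e=cv2.adaptiveThreshold(g,255,0,cv2.THRESH_BINARY_INV,41,6)
    cs,_=cv2.findContours(e,cv2.RETR_LIST,cv2.CHAIN_APPROX_NONE)
    for k in cs:
        if len(k)<60: continue
        P=poly(c,k/4.+np.array([u-40-.375,v-40-.375]),24).astype(np.float32)
        (x,y),(a,b2),_=cv2.fitEllipse(P)
        if np.hypot(x-p[0],y-p[1])<15 and 55<min(a,b2) and max(a,b2)<90: print("circle",round(x,1),round(y,1),round(a,1),round(b2,1))
E
```

```text
hub [428.9 315.9  88. ] [433.7 320.5  88. ]
knob [443.7 352.3 110. ] [447.3 357.2 110. ]
plate [605.35900057  65.95070759  24.        ] bar [ 677.11507662 -176.73065268   18.        ] circ scene [610.95079715  69.49326932  24.        ]
rect 606.6 66.0 size 121.5 150.7 long-axis deg -75.2
rect 679.7 -173.9 size 23.1 131.1 long-axis deg -11.3
rect 613.2 69.5 size 125.6 149.6 long-axis deg -74.6
rect 683.0 -171.2 size 23.1 129.7 long-axis deg -11.4
circle 607.2 66.4 67.4 68.4
circle 607.2 66.3 76.3 77.3
circle 606.3 68.3 64.4 66.9
circle 606.6 68.6 78.4 80.2
```

```bash
cat >> h.py <<'E'
def disc(size,z=10,show=True):
    "mean of the top and scene views for a disc of given size"
    r=[]
    for n in("top","scene"):
        for C,w,h in discs(cap(n),z):
            if abs((w+h)/2-(size-5))<3.9 and C[0]<790: r.append(C); print(n,C,w,h)
    return np.mean(r,0) if r else None
E
python3 -c "
from h import *
C=disc(66); tooldelta([*C,21])"
```

```text
top [ 456.1 -184.3] 61 61
grasp pt [ 178.4 -493.7  245.6] delta [ 366.3 -196.6  224.7]
```

```bash
python3 shift.py '[[90,368,-197,120,0],[90,368,-197,120,0],[90,368,-197,120,0],[90,368,-197,120,0],[90,368,-197,120,0]]'; python3 shift.py '[[90,126,-68,41,0],[90,126,-68,41,0],[90,126,-68,41,0],[90,126,-68,41,0]]'
python3 - <<'E'
from h import *
tooldelta([457.3,-183.1,21]); c=cap("wrist","wr1"); print(discs(c,10,200)); o=-c["R"].T@c["t"]; print(o, pix(c,[457.3,-183.1,10]))
E
```

```text
time: 1.02
tool_pos: [380.4, -269.0, 318.2]
tcp_rot: [3.141, -0.0, 0.346]
contact_force: [0.7, -1.1, -0.0]
grip_width: 90.3
finger_force: 0.0
time: 1.52
tool_pos: [475.4, -162.3, 276.8]
tcp_rot: [-3.141, 0.001, 0.35]
contact_force: [-0.7, -0.8, -0.3]
grip_width: 89.5
finger_force: 0.0
grasp pt [ 475.2 -162.2  117.8] delta [-23.9  13.5  96.8]
[(array([ 487. , -284.4]), 49, 33), (array([ 464.7, -193.3]), 36, 24), (array([469.3, -77.6]), 14, 30), (array([ 572.4, -302.3]), 39, 40), (array([ 577.8, -198.8]), 48, 47)]
[ 548.15181043 -135.49708837  255.71134539] [295.51885057 241.51076222]
```

View pics/wr1.png

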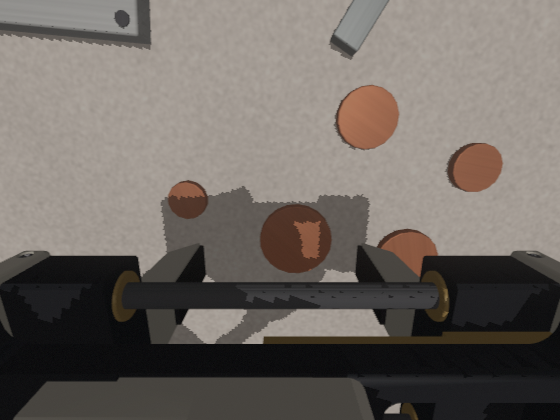

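The wrist view shows disc_66 between the fingers at (296,240), matching the predicted (295.5,241.5). The 50, 42 and 58 discs are to its right, and the plate corner and the bar are at the top.

```bash
sed -i 's/(h\[...,2\]>90))/(h[...,2]>45))/; s/abs((w+h)\/2-(size-5))<3.9/abs((w+h)\/2-(size-5.5))<4.2/' h.py; python3 shift.py '[[88,-24,13.5,55,0],[88,-24,13.5,55,0],[88,-24,13.5,55,0]]'
python3 - <<'E'
from h import *
C=disc(66); c=cap("wrist"); print(discs(c,10,200)); tooldelta([457.8,-182.5,21])
E
```

```text
time: 1.95
tool_pos: [456.9, -185.5, 223.5]
tcp_rot: [3.14, -0.001, 0.345]
contact_force: [-0.4, -0.1, 0.6]
grip_width: 87.3
finger_force: 0.0
scene [ 459.8 -181.3] 61 59
[(array([ 487.4, -279.6]), 50, 37), (array([ 459.9, -182.2]), 64, 63), (array([461.4, -80.7]), 31, 32), (array([ 572.3, -302.4]), 39, 40), (array([ 577.7, -199.1]), 47, 48)]
grasp pt [ 457.8 -185.1   64.9] delta [ 0.8 -2.5 43.9]
```

```bash
python3 shift.py '[[88,2.6,-2.3,30,0],[88,2.6,-2.3,43.5,0],[88,2.6,-2.3,43.5,0],[60,2.6,-2.3,43.5,0],[60,2.6,-2.3,43.5,0]]'; python3 shift.py '[[60,0,0,0,0],[60,0,0,0,0],[60,0,0,-20,0],[60,0,0,-60,0],[60,0,0,-60,0]]'
python3 - <<'E'
from h import *
c=cap("wrist","wr2"); tooldelta([606.9,67.4,60]); print(bot.get_obs()["grip_width"])
E
```

```text
time: 2.72
tool_pos: [458.5, -181.5, 179.3]
tcp_rot: [3.141, -0.0, 0.347]
contact_force: [0.1, 0.8, -0.7]
grip_width: 72.4
finger_force: 0.0
time: 3.35
tool_pos: [459.0, -181.8, 240.9]
tcp_rot: [3.138, -0.003, 0.347]
contact_force: [0.8, 0.2, -3.1]
grip_width: 65.1
finger_force: 30.0
grasp pt [ 458.6 -181.6   80.3] delta [ 224.1 -183.8   20.3]
65.03667336666497
```

View pics/wr2.png

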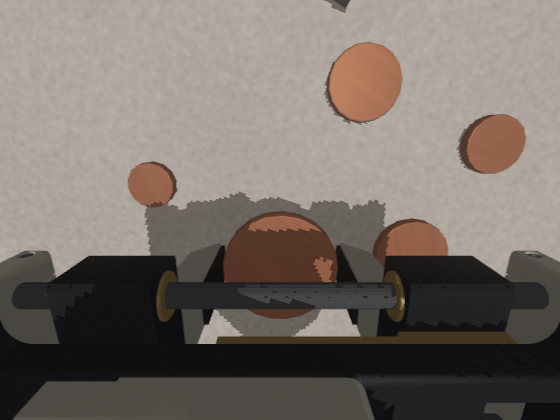

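The disc is held squarely between the pads at width 65 mm. I carry it toward the plate and measure the circle with the wrist camera on the way.

```bash
python3 shift.py '[[60,120,-184,0,0],[60,120,-184,0,0],[60,120,-184,0,0],[60,120,-184,0,0],[60,120,-184,0,0]]'
python3 - <<'E'
from h import *
c=cap("wrist","wr3"); tooldelta([606.9,67.4,36]); 
p=np.array([606.9,67.4,24]); print(pix(c,p)); rects(c,24,3000,p)
m=grey(c); 
g=cv2.cvtColor(c["color"],cv2.COLOR_RGB2GRAY); e=cv2.adaptiveThreshold(g,255,0,cv2.THRESH_BINARY_INV,31,10)
for k in cv2.findContours(e,cv2.RETR_LIST,cv2.CHAIN_APPROX_NONE)[0]:
    if len(k)<60: continue
    P=poly(c,k,24).astype(np.float32);(x,y),(a,b),_=cv2.fitEllipse(P)
    if np.hypot(x-p[0],y-p[1])<15 and 55<min(a,b) and max(a,b)<90: print("circle",round(x,1),round(y,1),round(a,1),round(b,1))
    elif np.hypot(x-p[0],y-p[1])<120 and len(k)<120: pass
E
```

```text
time: 4.03
tool_pos: [508.2, 34.6, 237.1]
tcp_rot: [-3.14, 0.003, 0.351]
contact_force: [0.4, -0.2, -2.7]
grip_width: 65.0
finger_force: 30.0
grasp pt [507.6  33.3  78.3] delta [105.1   2.   41.9]
[286.1822173   78.26274551]
rect 590.3 68.4 size 111.6 173.4 long-axis deg -70.0
circle 608.4 68.0 71.0 71.1
circle 608.2 68.1 73.9 74.3
```

View pics/wr3.png

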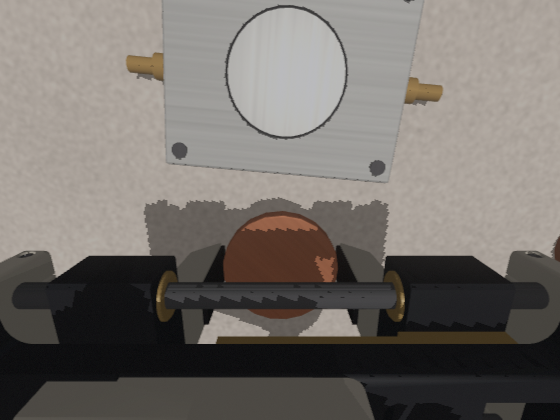

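The wrist view shows the circle at (286,72) with diameter about 72–74 mm, which puts its centre at (608.3, 68.0). The disc is still held squarely.

```bash
python3 shift.py '[[60,80,0,0,0],[60,105,2,0,0],[60,105,2,0,0],[60,105,2,0,0]]'; python3 -c "
from h import *
tooldelta([607.2,68.2,45])"
```

```text
time: 4.58
tool_pos: [607.2, 64.9, 237.4]
tcp_rot: [-3.141, 0.004, 0.346]
contact_force: [-0.4, 0.8, -2.0]
grip_width: 65.2
finger_force: 30.0
grasp pt [606.6  64.9  78.4] delta [ 1.8 -2.9 33.4]
```

```bash
python3 shift.py '[[60,1.8,-2.9,20,0],[60,1.8,-2.9,31,0],[60,1.8,-2.9,31,0],[60,1.8,-2.9,31,0]]'; python3 -c "
from h import *
tooldelta([607.2,68.2,45])"
```

```text
time: 5.08
tool_pos: [608.8, 69.2, 208.4]
tcp_rot: [3.141, -0.001, 0.346]
contact_force: [-0.3, -0.2, -2.5]
grip_width: 64.9
finger_force: 30.0
grasp pt [608.9  69.2  49.4] delta [-2.   0.3  4.4]
```

```bash
python3 shift.py '[[60,-1,0,4,0],[60,-1,0,4,0],[60,-1,0,4,0]]';python3 shift.py '[[60,0,0,0.7,0],[60,0,0,0.7,0]]'
```

```text
time: 5.45
tool_pos: [607.9, 69.2, 204.0]
tcp_rot: [3.141, -0.0, 0.347]
contact_force: [0.6, 1.2, -2.5]
grip_width: 65.2
finger_force: 30.0
time: 5.7
tool_pos: [608.0, 69.2, 203.3]
tcp_rot: [3.141, -0.0, 0.347]
contact_force: [-0.8, 0.2, -2.4]
grip_width: 65.1
finger_force: 30.0
```

```bash
python3 shift.py '[[60,0,0,0.8,0],[60,0,0,0.8,0],[75,0,0,0.8,0],[90,0,0,0.8,0],[90,0,0,0.8,0]]';python3 shift.py '[[90,0,0,-30,0],[90,-110,0,-60,0],[90,-110,0,-60,0],[90,-110,0,-60,0],[90,-110,0,-60,0]]'
python3 - <<'E'
from h import *
cap("top") 
for n in("wrist","top","scene"):
    c=cap(n); print(n,[d for d in discs(c,34,30) if np.hypot(*(d[0]-[608,68]))<60]); print([d for d in discs(c,10) if abs(d[0][0]-474)<20 and d[0][1]<-250])
tooldelta([474.5,-287,21])
E
```

```text
time: 6.32
tool_pos: [608.1, 69.0, 202.4]
tcp_rot: [3.141, -0.0, 0.347]
contact_force: [0.5, -0.6, 0.2]
grip_width: 88.2
finger_force: 0.4
time: 6.95
tool_pos: [505.2, 31.7, 262.7]
tcp_rot: [3.141, -0.002, 0.346]
contact_force: [0.3, 0.5, -0.7]
grip_width: 90.0
finger_force: 0.0
wrist [(array([607.5,  69.6]), 63, 64)]
[]
top [(array([604.1,  67.2]), 60, 63)]
[(array([ 472.9, -288. ]), 53, 53)]
scene [(array([608.4,  70.4]), 61, 61)]
[(array([ 477., -285.]), 53, 49)]
grasp pt [505.2  32.  102.9] delta [-137.4  289.5   81.9]
```

```bash
python3 shift.py '[[88,-135,289,0,0],[88,-135,289,0,0],[88,-135,289,0,0],[88,-135,289,0,0],[88,-135,289,0,0]]'; python3 shift.py '[[80,0,0,40,0],[80,0,0,40,0],[80,0,0,40,0]]'
python3 - <<'E'
from h import *
c=cap("wrist"); print(discs(c,10,200)); tooldelta([476.5,-286,21])
E
```

```text
time: 7.78
tool_pos: [476.4, -281.6, 262.0]
tcp_rot: [-3.142, -0.0, 0.347]
contact_force: [1.7, 0.2, 0.4]
grip_width: 88.0
finger_force: 0.0
time: 8.15
tool_pos: [476.9, -279.0, 222.9]
tcp_rot: [3.142, -0.0, 0.348]
contact_force: [-0.5, -0.3, -0.4]
grip_width: 80.2
finger_force: 0.0
[(array([ 476.8, -286.4]), 57, 55), (array([465.1, -92.4]), 32, 12), (array([ 572.5, -303.3]), 39, 40), (array([ 578. , -200.4]), 48, 48)]
grasp pt [ 477.2 -279.1   64.4] delta [-3.1  6.2 43.4]
```

```bash
python3 shift.py '[[80,-2.9,6.7,20,0],[80,-2.9,6.7,43,0],[80,-2.9,6.7,43,0],[50,-2.9,6.7,43,0],[50,-2.9,6.7,43,0]]'; python3 -c "
from h import *
tooldelta([476.8,-286.4,20.5])"; python3 shift.py '[[50,0,0,0,0],[50,0,0,0,0],[50,0,0,-20,0],[50,0,0,-60,0],[50,0,0,-60,0]]'; python3 -c "
from h import *
tooldelta([607.7,68.3,80])"
```

```text
time: 8.82
tool_pos: [476.1, -286.6, 180.5]
tcp_rot: [3.14, -0.001, 0.347]
contact_force: [0.6, 0.2, 0.5]
grip_width: 64.0
finger_force: 0.0
grasp pt [ 476.3 -286.8   21.5] delta [ 0.6 -0.2  1. ]
time: 9.45
tool_pos: [476.5, -287.3, 241.7]
tcp_rot: [3.137, -0.003, 0.347]
contact_force: [-0.5, 0.2, -2.8]
grip_width: 56.6
finger_force: 30.0
grasp pt [ 477.1 -287.8   82.7] delta [ 243.8 -290.5    2.1]
```

```bash
python3 shift.py '[[50,0,-290,0,0],[50,0,-290,0,0],[50,0,-290,0,0],[50,0,-290,0,0],[50,0,-290,0,0]]'; python3 shift.py '[[50,130,0,0,0],[50,130,0,0,0],[50,130,0,0,0],[50,130,0,0,0]]';  python3 - <<'E'
from h import *
c=cap("wrist","wr4"); tooldelta([607.7,68.3,55]); print([d for d in discs(c,34,30)])
E
```

```text
time: 10.07
tool_pos: [375.2, -11.9, 238.4]
tcp_rot: [-3.14, 0.003, 0.348]
contact_force: [0.7, 0.4, -1.4]
grip_width: 57.1
finger_force: 30.0
time: 10.58
tool_pos: [498.8, 30.4, 237.9]
tcp_rot: [-3.14, 0.003, 0.348]
contact_force: [0.3, -0.6, -2.4]
grip_width: 56.7
finger_force: 30.0
grasp pt [497.7  30.1  79.1] delta [116.5   1.5  23.7]
[(array([493.7,  29.4]), 51, 68), (array([606.6,  69.2]), 59, 64)]
```

View pics/wr4.png

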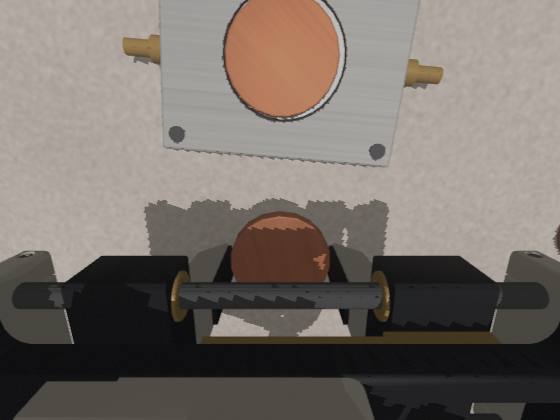

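The wrist view shows disc_66 inside the marked circle with its centre at (282,55) against (286,57) for the circle, about 1–2 mm off. disc_58 is held squarely.

```bash
python3 shift.py '[[50,60,1,0,0],[50,116.5,1.5,0,0],[50,116.5,1.5,10,0],[50,116.5,1.5,20,0],[50,116.5,1.5,20,0]]'; python3 -c "
from h import *
tooldelta([607.7,68.5,55])"; python3 shift.py '[[50,0,0,0,0],[50,0,0,0,0]]';  python3 -c "
from h import *
tooldelta([607.7,68.5,55])"
```

```text
time: 11.25
tool_pos: [608.0, 67.7, 218.0]
tcp_rot: [-3.14, 0.004, 0.346]
contact_force: [-0.1, -0.6, -2.4]
grip_width: 56.7
finger_force: 30.0
grasp pt [607.3  67.7  59. ] delta [ 0.7 -0.7  4. ]
time: 11.5
tool_pos: [609.4, 68.1, 220.0]
tcp_rot: [3.141, -0.001, 0.346]
contact_force: [0.0, 0.6, -2.4]
grip_width: 57.2
finger_force: 30.0
grasp pt [609.5  68.1  61. ] delta [-1.6 -1.   6. ]
```

```bash
python3 shift.py '[[50,-1.3,-0.5,4.5,0],[50,-1.3,-0.5,5.5,0],[50,-1.3,-0.5,5.5,0],[50,-1.3,-0.5,6,0],[50,-1.3,-0.5,6,0]]'
```

```text
time: 12.12
tool_pos: [608.5, 68.4, 215.8]
tcp_rot: [3.14, -0.003, 0.347]
contact_force: [-3.8, 0.2, 12.3]
grip_width: 56.9
finger_force: 30.0
```

```bash
python3 shift.py '[[56,0,0,-0.7,0],[70,0,0,-0.7,0],[84,0,0,-0.7,0],[84,0,0,-0.7,0]]';python3 shift.py '[[84,0,0,-30,0],[84,-110,0,-60,0],[84,-110,0,-60,0],[84,-110,0,-60,0],[84,-110,0,-60,0]]'
python3 - <<'E'
from h import *
c=cap("wrist"); print([d for d in discs(c,44,30)]) 
for n in("top","scene"): print(n,discs(cap(n),10))
tooldelta([578,-200,21])
E
```

```text
time: 12.62
tool_pos: [608.1, 68.4, 213.8]
tcp_rot: [-3.142, 0.0, 0.347]
contact_force: [-0.1, -0.6, 0.3]
grip_width: 81.3
finger_force: 0.0
time: 13.25
tool_pos: [505.4, 30.9, 274.4]
tcp_rot: [3.141, -0.002, 0.346]
contact_force: [-0.1, 0.2, 0.5]
grip_width: 83.8
finger_force: 0.0
[(array([ 575.5, -156.3]), 44, 30), (array([607.4,  69.2]), 61, 64)]
top [(array([458.6, -81.3]), 30, 30), (array([ 570.4, -304.8]), 36, 36), (array([ 575.5, -201.2]), 44, 47), (array([605.8,  69.6]), 61, 61), (array([828.8, -13.7]), 24, 85)]
scene [(array([826.7, -11.9]), 23, 87), (array([593.1,  68.6]), 62, 62), (array([ 579. , -198.5]), 45, 43), (array([ 573.8, -301.5]), 38, 34), (array([462. , -78.4]), 27, 29)]
grasp pt [505.7  31.2 114.7] delta [-10.7 242.   93.8]
```

```bash
python3 shift.py '[[72,-10.5,241.5,0,0],[72,-10.5,241.5,0,0],[72,-10.5,241.5,0,0],[72,-10.5,241.5,0,0],[72,-10.5,241.5,0,0]]'; python3 shift.py '[[72,0,0,50,0],[72,0,0,50,0],[72,0,0,50,0]]'
python3 - <<'E'
from h import *
c=cap("wrist"); print(discs(c,10,200)); tooldelta([578,-199.5,21])
E
```

```text
time: 14.02
tool_pos: [577.9, -203.3, 273.0]
tcp_rot: [3.14, -0.0, 0.343]
contact_force: [0.4, -0.8, 0.4]
grip_width: 71.8
finger_force: 0.0
time: 14.4
tool_pos: [577.5, -199.0, 225.0]
tcp_rot: [3.141, -0.0, 0.348]
contact_force: [0.1, -0.4, -0.3]
grip_width: 72.0
finger_force: 0.0
[(array([ 579.4, -199.2]), 49, 47)]
grasp pt [ 578.  -199.4   66.7] delta [-0.1  0.1 45.7]
```

```bash
python3 shift.py '[[72,1,0.2,20,0],[72,1,0.2,45,0],[72,1,0.2,45,0],[42,1,0.2,45,0],[42,1,0.2,45,0]]'; python3 shift.py '[[42,0,0,0,0],[42,0,0,0,0],[42,0,0,-20,0],[42,0,0,-70,0],[42,0,0,-70,0]]';  python3 shift.py '[[42,-110,0,0,0],[42,-110,-150,0,0],[42,-110,-250,0,0],[42,-110,-250,0,0],[42,-110,-250,0,0]]'; python3 -c "
from h import *
tooldelta([607.7,68,65])"
```

```text
time: 15.08
tool_pos: [578.3, -199.5, 180.3]
tcp_rot: [3.14, -0.001, 0.347]
contact_force: [-1.0, 0.1, -0.4]
grip_width: 56.6
finger_force: 0.0
time: 15.7
tool_pos: [579.0, -200.0, 252.8]
tcp_rot: [3.136, -0.005, 0.347]
contact_force: [-0.7, 0.2, -2.2]
grip_width: 48.8
finger_force: 30.0
time: 16.32
tool_pos: [390.3, -4.9, 248.4]
tcp_rot: [-3.141, 0.001, 0.346]
contact_force: [1.2, 0.5, -1.5]
grip_width: 49.2
finger_force: 30.0
grasp pt [390.1  -4.8  89.4] delta [229.4   5.2  24.1]
```

```bash
python3 shift.py '[[42,225,7,0,0],[42,225,7,0,0],[42,225,7,0,0],[42,225,7,0,0],[42,225,7,0,0]]'; python3 shift.py '[[42,0,0,10,0],[42,0,0,10,0]]'; python3 -c "
from h import *
tooldelta([607.7,68,65])"
```

```text
time: 16.95
tool_pos: [607.2, 64.4, 247.3]
tcp_rot: [-3.141, 0.001, 0.348]
contact_force: [-0.9, -0.8, -2.4]
grip_width: 49.0
finger_force: 30.0
time: 17.2
tool_pos: [604.5, 63.2, 237.4]
tcp_rot: [-3.14, 0.004, 0.346]
contact_force: [-0.3, 0.6, -1.5]
grip_width: 49.3
finger_force: 30.0
grasp pt [603.8  63.2  78.4] delta [ 5.4 -3.2 13.4]
```

```bash
python3 shift.py '[[42,5,-3.2,6,0],[42,5,-3.2,10,0],[42,5,-3.2,10,0],[42,5,-3.2,10,0]]'; python3 -c "
from h import *
tooldelta([607.7,68,65])"; python3 shift.py '[[42,0,0,0,0],[42,0,0,0,0]]'; python3 -c "
from h import *
tooldelta([607.7,68,65])"
```

```text
time: 17.7
tool_pos: [609.6, 68.3, 229.2]
tcp_rot: [3.141, -0.0, 0.347]
contact_force: [0.1, -0.4, -1.0]
grip_width: 49.3
finger_force: 30.0
grasp pt [609.6  68.3  70.2] delta [-1.9 -0.4  5.2]
time: 17.95
tool_pos: [609.6, 68.3, 229.2]
tcp_rot: [3.141, -0.0, 0.347]
contact_force: [-0.6, -0.1, -1.2]
grip_width: 48.6
finger_force: 30.0
grasp pt [609.6  68.3  70.2] delta [-1.9 -0.4  5.2]
```

```bash
python3 shift.py '[[42,-1.6,-0.2,3,0],[42,-1.6,-0.2,4,0],[42,-1.6,-0.2,4,0]]'; python3 shift.py '[[42,0,0,0.6,0],[42,0,0,0.6,0]]'
```

```text
time: 18.32
tool_pos: [607.9, 68.0, 224.9]
tcp_rot: [-3.142, 0.0, 0.347]
contact_force: [-0.4, -0.3, -2.5]
grip_width: 48.7
finger_force: 30.0
time: 18.58
tool_pos: [608.0, 68.0, 224.4]
tcp_rot: [3.142, 0.0, 0.347]
contact_force: [0.6, 0.8, -2.1]
grip_width: 49.3
finger_force: 30.0
```

```bash
python3 shift.py '[[42,0,0,0.6,0],[42,0,0,0.6,0],[55,0,0,0.6,0],[70,0,0,0.6,0],[70,0,0,0.6,0]]';python3 shift.py '[[70,0,0,-30,0],[70,-110,0,-60,0],[70,-110,0,-60,0],[70,-110,0,-60,0],[70,-110,0,-60,0]]'
python3 - <<'E'
from h import *
c=cap("wrist"); print([d for d in discs(c,54,30)]) 
for n in("top","scene"): print(n,discs(cap(n),10))
tooldelta([572.6,-302.4,21])
E
```

```text
time: 19.2
tool_pos: [608.0, 68.0, 224.0]
tcp_rot: [3.141, -0.0, 0.347]
contact_force: [-0.2, -0.3, -0.1]
grip_width: 68.0
finger_force: 0.0
time: 19.82
tool_pos: [505.1, 30.5, 284.4]
tcp_rot: [3.141, -0.002, 0.346]
contact_force: [-0.1, -0.1, 0.4]
grip_width: 69.9
finger_force: 0.0
[(array([606. ,  68.6]), 61, 58)]
top [(array([458.7, -81.2]), 29, 31), (array([ 570.3, -305. ]), 36, 39), (array([605.7,  69.5]), 61, 61), (array([828.9, -13.6]), 24, 84)]
scene [(array([826.6, -11.6]), 24, 88), (array([591.7,  68.3]), 66, 62), (array([ 573.8, -301.5]), 37, 34)]
grasp pt [505.4  30.8 124.6] delta [-50.3 336.2 103.6]
```

```bash
python3 shift.py '[[66,-50,336,0,0],[66,-50,336,0,0],[66,-50,336,0,0],[66,-50,336,0,0],[66,-50,336,0,0]]'; python3 -c "
from h import *
tooldelta([572.6,-302.4,21])"
```

```text
time: 20.6
tool_pos: [567.2, -277.7, 283.2]
tcp_rot: [-3.141, 0.0, 0.347]
contact_force: [0.9, -0.1, 0.1]
grip_width: 66.0
finger_force: 0.0
grasp pt [ 567.1 -277.7  124.2] delta [ -3.3  25.1 103.2]
```

```bash
python3 shift.py '[[64,-4,25,40,0],[64,-4,25,60,0],[64,-4,25,60,0],[64,-4,25,60,0]]'
python3 - <<'E'
from h import *
c=cap("wrist"); print(discs(c,10,200)); tooldelta([572.6,-302.4,21])
E
```

```text
time: 21.1
tool_pos: [571.7, -300.4, 224.5]
tcp_rot: [3.141, -0.001, 0.348]
contact_force: [0.1, 0.1, 0.6]
grip_width: 64.1
finger_force: 0.0
[(array([ 573.8, -303.5]), 40, 40)]
grasp pt [ 572.  -300.5   66. ] delta [-0.2  1.9 45. ]
```

```bash
python3 shift.py '[[64,0.6,3.2,20,0],[64,0.6,3.2,44,0],[64,0.6,3.2,44,0],[34,0.6,3.2,44,0],[34,0.6,3.2,44,0]]'; python3 shift.py '[[34,0,0,0,0],[34,0,0,0,0],[34,0,0,-20,0],[34,0,0,-80,0],[34,0,0,-80,0]]';  python3 shift.py '[[34,-110,0,0,0],[34,-110,-170,0,0],[34,-110,-340,0,0],[34,-110,-340,0,0],[34,-110,-340,0,0]]'; python3 -c "
from h import *
tooldelta([607.7,68,75])"
```

```text
time: 21.78
tool_pos: [572.7, -303.3, 179.7]
tcp_rot: [-3.141, 0.0, 0.347]
contact_force: [-0.0, 0.2, 0.0]
grip_width: 48.3
finger_force: 0.0
time: 22.4
tool_pos: [574.1, -304.3, 266.8]
tcp_rot: [3.132, -0.007, 0.347]
contact_force: [1.1, 0.6, -1.2]
grip_width: 40.5
finger_force: 30.0
time: 23.02
tool_pos: [393.8, -103.9, 260.2]
tcp_rot: [3.141, -0.001, 0.346]
contact_force: [1.4, 0.0, -0.9]
grip_width: 40.5
finger_force: 30.0
grasp pt [ 393.9 -103.9  101.2] delta [259.4 -89.2  26.4]
```

```bash
python3 shift.py '[[34,100,-80,0,0],[34,250,-80,0,0],[34,250,-80,0,0],[34,250,-80,0,0],[34,250,-80,0,0]]'; python3 shift.py '[[34,0,0,0,0],[34,0,0,0,0]]'; python3 -c "
from h import *
tooldelta([607.7,68,75])"
```

```text
time: 23.65
tool_pos: [605.1, 57.0, 259.9]
tcp_rot: [3.141, -0.002, 0.349]
contact_force: [0.6, -0.7, -1.2]
grip_width: 40.8
finger_force: 30.0
time: 23.9
tool_pos: [602.2, 54.4, 259.7]
tcp_rot: [-3.141, 0.001, 0.347]
contact_force: [-0.9, 0.8, -1.5]
grip_width: 40.8
finger_force: 30.0
grasp pt [601.9  54.3 100.7] delta [ 10.1 -10.9  25.7]
```

```bash
python3 shift.py '[[34,10,-10.9,0,0],[34,10,-10.9,16,0],[34,10,-10.9,20,0],[34,10,-10.9,20,0],[34,10,-10.9,20,0]]'; python3 -c "
from h import *
tooldelta([607.7,68.2,75])"
```

```text
time: 24.52
tool_pos: [608.8, 68.3, 239.9]
tcp_rot: [3.141, -0.0, 0.347]
contact_force: [-0.5, 0.7, -1.4]
grip_width: 40.8
finger_force: 30.0
grasp pt [608.8  68.2  80.9] delta [-1.1 -0.3  5.9]
```

```bash
python3 shift.py '[[34,-0.8,-0.1,3,0],[34,-0.8,-0.1,5,0],[34,-0.8,-0.1,5.6,0],[34,-0.8,-0.1,5.6,0]]'; python3 shift.py '[[34,0,0,0.5,0],[34,0,0,0.5,0]]'
```

```text
time: 25.02
tool_pos: [607.9, 68.3, 234.2]
tcp_rot: [3.141, 0.0, 0.347]
contact_force: [-0.1, 1.0, -0.9]
grip_width: 40.8
finger_force: 30.0
time: 25.28
tool_pos: [608.0, 68.3, 233.8]
tcp_rot: [3.141, -0.0, 0.347]
contact_force: [0.0, 0.8, -1.1]
grip_width: 41.0
finger_force: 30.0
```

```bash
python3 shift.py '[[34,0,0,0.5,0],[34,0,0,0.5,0],[45,0,0,0.5,0],[60,0,0,0.5,0],[60,0,0,0.5,0]]';python3 shift.py '[[60,0,0,-30,0],[60,-110,0,-60,0],[60,-110,0,-60,0],[60,-110,0,-60,0],[60,-110,0,-60,0]]'
python3 - <<'E'
from h import *
c=cap("wrist","wr5"); print([d for d in discs(c,64,30)]) 
for n in("top","scene"): print(n,discs(cap(n),10))
tooldelta([461.5,-80,21])
E
```

```text
time: 25.9
tool_pos: [607.9, 68.3, 233.0]
tcp_rot: [3.142, 0.0, 0.347]
contact_force: [-0.1, -0.0, -0.5]
grip_width: 58.1
finger_force: 0.0
time: 26.52
tool_pos: [505.1, 30.8, 293.7]
tcp_rot: [3.141, -0.002, 0.346]
contact_force: [0.6, 0.2, -0.5]
grip_width: 60.0
finger_force: 0.0
[(array([604.3,  68.4]), 56, 58)]
top [(array([458.8, -81.3]), 30, 30), (array([605.7,  69.6]), 61, 61), (array([829.7, -14. ]), 24, 84)]
scene [(array([826.5, -11.7]), 24, 88), (array([591.1,  68.1]), 65, 63)]
grasp pt [505.4  31.1 133.9] delta [-79.   89.5 112.9]
```

View pics/wr5.png

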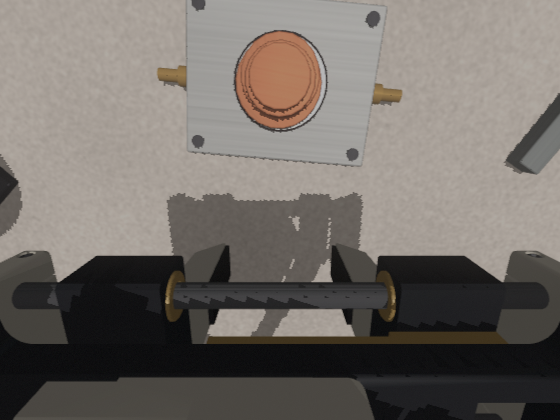

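The wrist view shows four discs stacked concentrically at about (280,80), inside the circle. Next is disc_34.

```bash
python3 shift.py '[[56,-79,90,0,0],[56,-79,90,40,0],[56,-79,90,70,0],[56,-79,90,70,0],[56,-79,90,70,0]]'
python3 - <<'E'
from h import *
c=cap("wrist"); print(discs(c,10,200)); tooldelta([461.4,-80.7,21])
E
```

```text
time: 27.3
tool_pos: [461.7, -80.3, 223.9]
tcp_rot: [3.141, -0.001, 0.348]
contact_force: [0.7, 0.7, 0.4]
grip_width: 56.0
finger_force: 0.0
[(array([461.4, -79.2]), 32, 31)]
grasp pt [462.1 -80.3  65.3] delta [-0.9  0.1 44.2]
```

```bash
python3 shift.py '[[56,-0.3,-1,20,0],[56,-0.3,-1,44,0],[56,-0.3,-1,44,0],[26,-0.3,-1,44,0],[26,-0.3,-1,44,0]]'; python3 shift.py '[[26,0,0,0,0],[26,0,0,0,0],[26,0,0,-20,0],[26,0,0,-80,0],[26,0,0,-80,0]]';  python3 shift.py '[[26,0,-90,-10,0],[26,0,-90,-10,0],[26,60,-90,-10,0],[26,180,-90,-10,0],[26,180,-90,-10,0]]'; python3 shift.py '[[26,0,0,0,0],[26,0,0,0,0]]'; python3 -c "
from h import *
tooldelta([607.7,68,85])"
```

```text
time: 27.98
tool_pos: [460.5, -79.6, 180.1]
tcp_rot: [3.141, -0.001, 0.347]
contact_force: [0.1, -0.3, 0.3]
grip_width: 40.5
finger_force: 0.0
time: 28.6
tool_pos: [461.3, -80.2, 262.8]
tcp_rot: [3.136, -0.006, 0.347]
contact_force: [-0.1, 0.0, -1.1]
grip_width: 33.0
finger_force: 30.0
time: 29.22
tool_pos: [600.3, 66.9, 268.0]
tcp_rot: [-3.141, 0.001, 0.347]
contact_force: [0.5, -0.3, -1.0]
grip_width: 33.0
finger_force: 30.0
time: 29.48
tool_pos: [597.9, 66.0, 267.5]
tcp_rot: [-3.141, 0.004, 0.347]
contact_force: [-0.5, -0.1, -1.2]
grip_width: 32.8
finger_force: 30.0
grasp pt [597.3  66.  108.5] delta [10.5  1.6 23.4]
```

```bash
python3 shift.py '[[26,10,1.6,0,0],[26,10,1.6,14,0],[26,10,1.6,17,0],[26,10,1.6,17,0],[26,10,1.6,17,0]]'; python3 -c "
from h import *
tooldelta([607.7,68.2,85])"
```

```text
time: 30.1
tool_pos: [608.8, 67.9, 252.5]
tcp_rot: [3.141, -0.0, 0.347]
contact_force: [-0.3, 0.0, -0.9]
grip_width: 32.8
finger_force: 30.0
grasp pt [608.8  67.9  93.5] delta [-1.  -0.7  8.5]
```

```bash
python3 shift.py '[[26,-0.8,-0.4,5,0],[26,-0.8,-0.4,7,0],[26,-0.8,-0.4,8,0],[26,-0.8,-0.4,8,0]]'; python3 shift.py '[[26,0,0,0.6,0],[26,0,0,0.6,0]]'
```

```text
time: 30.6
tool_pos: [607.9, 68.1, 244.2]
tcp_rot: [3.142, 0.0, 0.347]
contact_force: [-0.6, 0.5, -1.1]
grip_width: 32.8
finger_force: 30.0
time: 30.85
tool_pos: [608.0, 68.1, 244.0]
tcp_rot: [3.141, -0.0, 0.347]
contact_force: [-0.6, -0.1, 0.3]
grip_width: 32.8
finger_force: 30.0
```

```bash
python3 shift.py '[[26,0,0,0.3,0],[36,0,0,0.3,0],[46,0,0,0.3,0],[52,0,0,0.3,0]]';python3 shift.py '[[52,0,0,-30,0],[52,-110,0,-60,0],[52,-110,0,-60,0],[52,-110,0,-60,0],[52,-110,0,-60,0]]'
python3 - <<'E'
from h import *
c=cap("wrist"); 
k=max(blobs(((c["hsv"][...,1]<20)&(c["hsv"][...,2]>100)&(np.arange(420)<190)[:,None]),3000),key=cv2.contourArea)
P=poly(c,k,24).astype(np.float32); print("plate wrist",cv2.minAreaRect(P))
# topmost disc: brightest edges; print outer blob pix
for n in("top","scene"):
    c=cap(n); print(n); rects(c,18,80,[681,-173],90); rects(c,24,500,[607,67])
tooldelta([682,-172,21],np.radians(78.7))
E
```

```text
time: 31.35
tool_pos: [607.9, 68.0, 243.1]
tcp_rot: [-3.142, 0.0, 0.347]
contact_force: [0.3, 0.0, -0.8]
grip_width: 50.0
finger_force: 0.0
time: 31.98
tool_pos: [505.0, 30.6, 303.8]
tcp_rot: [3.141, -0.002, 0.346]
contact_force: [0.0, -0.3, 0.1]
grip_width: 52.2
finger_force: 0.0
plate wrist ((608.40283203125, 68.11932373046875), (119.29017639160156, 148.71266174316406), 15.008607864379883)
top
rect 679.7 -174.0 size 22.7 131.1 long-axis deg -11.9
rect 607.0 65.7 size 122.8 150.2 long-axis deg -74.8
scene
rect 683.9 -170.3 size 26.3 131.1 long-axis deg -11.9
rect 613.2 69.6 size 125.6 149.9 long-axis deg -74.6
grasp pt [505.3  30.9 144. ] delta [ 97.1 250.9 123. ]
turn 0.544 q6 1.13
```

```bash
python3 shift.py '[[45,97,251,0,0.15],[45,97,251,0,0.3],[45,97,251,0,0.45],[45,97,251,30,0.553],[45,97,251,60,0.553]]'; python3 shift.py '[[45,0,0,0,0],[45,0,0,0,0]]'
python3 - <<'E'
from h import *
c=cap("wrist","wr6"); rects(c,18,1000,[682,-172]); tooldelta([682,-171.8,21],np.radians(78.2)); print(pix(c,[682,-171.8,18]))
E
```

```text
time: 32.75
tool_pos: [683.3, -175.3, 242.8]
tcp_rot: [3.141, -0.004, -0.209]
contact_force: [-0.4, 0.3, 0.1]
grip_width: 45.2
finger_force: 0.0
time: 33.0
tool_pos: [681.2, -171.6, 243.7]
tcp_rot: [-3.141, 0.0, -0.205]
contact_force: [-0.8, -0.0, 0.3]
grip_width: 45.1
finger_force: 0.0
rect 624.5 -159.2 size 130.4 12.9 long-axis deg 78.2
rect 695.9 -175.8 size 30.8 113.5 long-axis deg -6.8
grasp pt [ 681.5 -171.5   85.8] delta [ 0.4  0.2 64.8]
turn 0.001 q6 1.42
[281.0489797  231.48534942]
```

View pics/wr6.png

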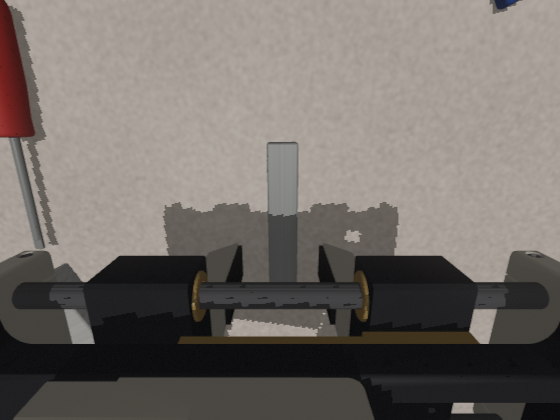

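The wrist view shows the bar between the fingers, upright in the picture. Its far end is at (282,143) and its sides are at columns 267 and 298.

Run:
```python
from h import *
c=cap("wrist"); g=c["hsv"]
col=c["color"][120:170,275:290].mean((1,2)); i=np.argmax(np.abs(np.diff(col)))+120; print("end rows",i,col[15:35:2].round())
E1=ray(c,(282.5,i+1),18); print(E1, "expect",[682+65*np.cos(-.206),-171.8+65*np.sin(-.206)])
for v in(160,185): 
    r=c["color"][v,255:310].astype(int).max(1)-c["color"][v,255:310].astype(int).min(1); w=np.where(r<14)[0]+255; print(v,w.min(),w.max(),ray(c,((w.min()+w.max())/2,v),18).round(1))
```

```text
end rows 141 [163. 163. 164. 162.  76. 133. 142. 142. 141. 141.]
[ 746.0154737 -185.9888138   18.       ] expect [np.float64(745.6257003111), np.float64(-185.0954977312657)]
160 267 298 [ 734.  -183.5   18. ]
185 267 297 [ 716.7 -179.6   18. ]
```

```bash
python3 shift.py '[[45,0.9,0.8,40,0],[45,0.9,0.8,62,0],[45,0.9,0.8,62,0],[14,0.9,0.8,62,0],[14,0.9,0.8,62,0]]'; python3 shift.py '[[14,0,0,0,0],[14,0,0,0,0]]'; python3 shift.py '[[14,0,0,-20,0],[14,0,0,-80,0],[14,0,0,-115,0],[14,0,0,-115,0]]'
python3 - <<'E'
from h import *
tooldelta([608.4,68.1,130],np.radians(15)); c=cap("wrist","wr7")
E
```

```text
time: 33.72
tool_pos: [682.2, -173.4, 183.6]
tcp_rot: [3.141, -0.003, -0.206]
contact_force: [0.0, -0.5, -0.3]
grip_width: 29.6
finger_force: 0.0
time: 33.98
tool_pos: [682.0, -173.5, 182.8]
tcp_rot: [3.141, -0.002, -0.206]
contact_force: [-0.7, -0.1, 5.5]
grip_width: 21.8
finger_force: 30.0
time: 34.48
tool_pos: [682.3, -173.6, 300.9]
tcp_rot: [3.14, -0.008, -0.206]
contact_force: [0.2, 0.4, -3.0]
grip_width: 21.8
finger_force: 30.0
grasp pt [ 683.4 -174.   141.9] delta [-123.1 -221.7   10.7]
turn 1.103 q6 1.42
```

View pics/wr7.png

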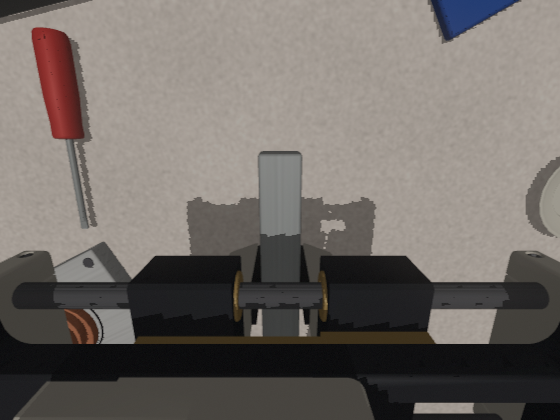

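The bar is held square, its end at (280,152). I carry it to the plate and turn it.

```bash
python3 shift.py '[[14,-123,-222,0,0.18],[14,-123,-222,0,0.36],[14,-123,-222,0,0.54],[14,-123,-222,0,0.72],[14,-123,-222,0,0.9]]'; python3 shift.py '[[14,0,0,0,0.18],[14,0,0,0,0.203],[14,0,0,0,0.203],[14,0,0,0,0.203]]'
python3 - <<'E'
from h import *
tooldelta([608.4,68.1,94.8],np.radians(15)); o=bot.get_obs(); print(o["joint_positions"].round(2))
E
```

```text
time: 35.15
tool_pos: [604.5, 73.4, 294.0]
tcp_rot: [3.137, 0.004, -1.107]
contact_force: [0.9, -0.5, -3.3]
grip_width: 21.4
finger_force: 30.0
time: 35.65
tool_pos: [606.7, 68.8, 295.8]
tcp_rot: [3.141, 0.0, -1.308]
contact_force: [0.6, 0.3, -3.4]
grip_width: 21.5
finger_force: 30.0
grasp pt [606.6  68.8 136.8] delta [ 1.1 -1.6 42. ]
turn 0.001 q6 2.87
[-0.01  0.6   1.42 -0.    1.12  2.87]
```

```bash
python3 shift.py '[[14,1.1,-1.4,15,0],[14,1.1,-1.4,33,0],[14,1.1,-1.4,33,0],[14,1.1,-1.4,33,0]]'
python3 - <<'E'
from h import *
tooldelta([608.3,68.1,98],np.radians(15)); cap("scene","s2")
E
```

```text
time: 36.15
tool_pos: [608.6, 68.3, 263.4]
tcp_rot: [-3.141, -0.0, -1.309]
contact_force: [-0.8, -0.3, -2.9]
grip_width: 21.9
finger_force: 30.0
grasp pt [608.6  68.3 104.4] delta [0.1 0.4 6.4]
turn -0.0 q6 2.87
```

```bash
python3 shift.py '[[14,0,0.4,4,0],[14,0,0.4,6,0],[14,0,0.4,6,0]]'; python3 shift.py '[[14,0,0,0.6,0],[14,0,0,0.6,0]]'
```

```text
time: 36.58
tool_pos: [607.9, 68.3, 257.2]
tcp_rot: [3.141, -0.0, -1.309]
contact_force: [-0.0, 0.4, -3.7]
grip_width: 21.8
finger_force: 30.0
time: 36.83
tool_pos: [608.1, 68.3, 256.8]
tcp_rot: [-3.141, -0.0, -1.309]
contact_force: [0.3, -0.6, -3.3]
grip_width: 21.7
finger_force: 30.0
```

View pics/s2.png

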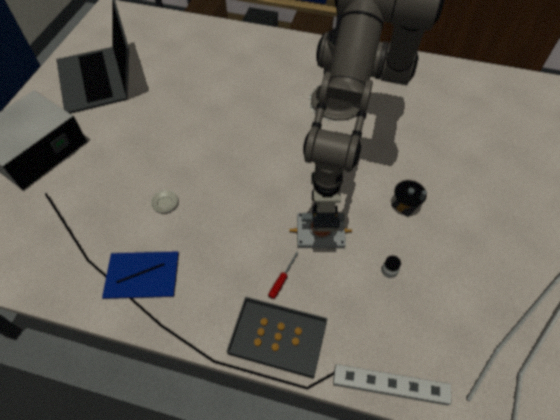

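The scene view shows the gripper over the plate at (325,220) and no discs left on the bench. I lower the bar until it touches.

```bash
python3 shift.py '[[14,0,0,0.4,0],[14,0,0,0.4,0],[14,0,0,0.4,0]]'; python3 shift.py '[[14,0,0,0.4,0],[14,0,0,0.4,0],[14,0,0,0.4,0]]'
```

```text
time: 37.2
tool_pos: [608.0, 68.3, 256.8]
tcp_rot: [-3.141, -0.0, -1.309]
contact_force: [-1.7, -0.9, 2.8]
grip_width: 21.6
finger_force: 30.0
time: 37.58
tool_pos: [608.0, 68.3, 256.7]
tcp_rot: [-3.141, -0.0, -1.309]
contact_force: [-3.6, 0.7, 5.7]
grip_width: 21.5
finger_force: 30.0
```

```bash
python3 shift.py '[[14,0,0,-0.3,0],[22,0,0,-0.3,0],[28,0,0,-0.3,0],[36,0,0,-0.3,0],[40,0,0,-0.3,0]]'; python3 shift.py '[[40,0,0,-10,0],[40,0,0,-60,0],[40,0,0,-80,0],[40,0,0,-80,0]]'
python3 - <<'E'
from h import *
tooldelta([444,354,150]); cap("wrist","wr8")
E
```

```text
time: 38.2
tool_pos: [608.1, 68.3, 256.0]
tcp_rot: [3.142, -0.0, -1.309]
contact_force: [-0.1, -0.4, 0.5]
grip_width: 39.2
finger_force: 0.0
time: 38.7
tool_pos: [608.3, 68.3, 338.7]
tcp_rot: [-3.137, -0.001, -1.309]
contact_force: [0.0, 0.0, 0.5]
grip_width: 40.1
finger_force: 0.0
grasp pt [609.1  68.3 179.7] delta [-318.8   85.7   28.8]
```

View pics/wr8.png

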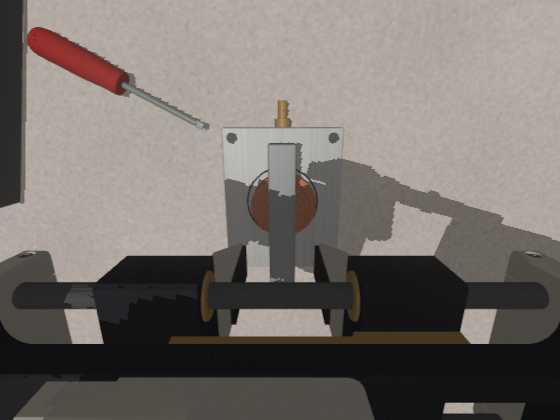

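The wrist view shows the bar flat across the stack, in line with the plate and centred. The far end of the bar is at (282,144), the plate edge at row 128, and the circle is centred at (282,201). Now the valve: I move over and turn the wrist back.

```bash
python3 shift.py '[[40,-308,175,0,-0.18],[40,-308,175,0,-0.36],[40,-308,175,0,-0.54],[40,-308,175,0,-0.72],[40,-308,175,0,-0.9]]'
python3 - <<'E'
from h import *
tooldelta([360,320,180]); o=bot.get_obs(); print(o["tcp_rot"],o["joint_positions"].round(2))
E
```

```text
time: 39.38
tool_pos: [386.8, 291.8, 335.0]
tcp_rot: [3.14, 0.001, -0.404]
contact_force: [-0.1, 0.4, -0.3]
grip_width: 40.3
finger_force: 0.0
grasp pt [386.4 291.6 176. ] delta [-35.5 -15.7  -4. ]
[ 3.13982843e+00  1.43189894e-03 -4.03705619e-01] [0.49 0.34 1.74 0.   1.07 2.46]
```

```bash
python3 shift.py '[[40,-35,-15,0,-0.18],[40,-35,-15,0,-0.36],[40,-35,-15,0,-0.404],[40,-35,-15,0,-0.404]]'
python3 - <<'E'
from h import *
tooldelta([444,354,150]); o=bot.get_obs(); print(o["joint_positions"].round(2)); cap("wrist","wr9")
E
```

```text
time: 39.88
tool_pos: [362.1, 318.4, 335.1]
tcp_rot: [3.14, 0.002, -0.005]
contact_force: [-1.1, 0.6, -0.1]
grip_width: 39.9
finger_force: 0.0
grasp pt [361.8 318.2 176.1] delta [ 82.1 -36.3  25.9]
[ 0.56  0.34  1.74 -0.    1.06  2.14]
```

View pics/wr9.png

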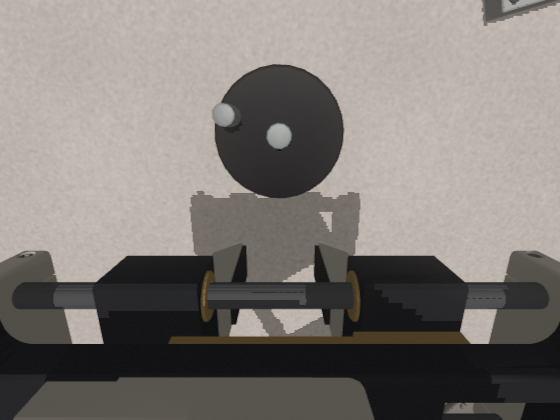

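The wrist view shows the wheel disc around (279,131), the hub at (279,136) and the knob top at (223,115).

Run:
```python
from h import *
c=cap("wrist"); g=c["color"].max(2)
sub=(g<75); sub[200:]=0; sub[:, :180]=0; sub[:,380:]=0; sub[:40]=0
k=max(blobs(sub,3000),key=cv2.contourArea); P=poly(c,k,76).astype(np.float32); print("wheel",cv2.fitEllipse(cv2.convexHull(P)), cv2.minEnclosingCircle(P))
for (u,v),z,n in(((279,136),88,"hub"),((223,115),110,"knob")):
    w=np.zeros_like(sub); w[v-16:v+17,u-16:u+17]=1; m=(g>120)&w.astype(bool)&(c["hsv"][...,1]<28)
    for b in blobs(m,100):
        P=poly(c,b,z).astype(np.float32); print(n,cv2.fitEllipse(P))
```

```text
wheel ((431.2812194824219, 319.3409729003906), (100.75682067871094, 101.21285247802734), 91.1717529296875) ((431.2463684082031, 319.3681640625), 50.79719161987305)
hub ((431.3063049316406, 319.36627197265625), (17.437788009643555, 17.5894718170166), 56.711788177490234)
knob ((446.11260986328125, 359.5848693847656), (18.732154846191406, 20.572704315185547), 61.88713836669922)
```

```bash
python3 shift.py '[[40,84,-38.4,0,0],[40,84,-38.4,0,0],[40,84,-38.4,0,0],[40,84,-38.4,20,0],[40,84,-38.4,20,0]]'; python3 shift.py '[[40,0,0,0,0],[40,0,0,0,0]]'; python3 -c "
from h import *
tooldelta([445.6,356.6,109],np.pi/2)"
```

```text
time: 40.6
tool_pos: [445.6, 355.8, 314.7]
tcp_rot: [3.139, 0.004, -0.006]
contact_force: [-0.9, -0.1, 0.6]
grip_width: 40.2
finger_force: 0.0
time: 40.85
tool_pos: [446.6, 356.5, 317.1]
tcp_rot: [-3.141, -0.001, -0.005]
contact_force: [0.2, 0.5, -0.5]
grip_width: 39.8
finger_force: 0.0
grasp pt [446.8 356.6 158.1] delta [-1.2  0.  49.1]
turn -0.005 q6 2.12
```

```bash
python3 shift.py '[[40,-1.2,0,30,0],[40,-1.2,0,49,0],[40,-1.2,0,49,0],[8,-1.2,0,49,0],[8,-1.2,0,49,0]]'; python3 shift.py '[[8,0,0,0,0],[8,0,0,0,0]]'; python3 -c "
from h import *
tooldelta([445.6,356.6,109],np.pi/2)"
```

```text
time: 41.48
tool_pos: [445.8, 356.6, 268.4]
tcp_rot: [-3.141, -0.002, -0.005]
contact_force: [0.1, -0.3, 0.2]
grip_width: 24.5
finger_force: 0.0
time: 41.72
tool_pos: [445.6, 356.3, 267.9]
tcp_rot: [3.141, -0.001, -0.005]
contact_force: [-1.1, -3.3, 6.2]
grip_width: 15.1
finger_force: 30.0
grasp pt [445.7 356.2 108.9] delta [-0.1 -0.4 -0.1]
turn -0.005 q6 2.12
```

Run:
```python
import numpy as np
for k in range(3):
    a0=np.radians(69+120*k); a=a0+np.radians(24)*np.arange(1,6)
    print([[8,round(40*(np.cos(t)-np.cos(a0)),1),round(-40*(np.sin(t)-np.sin(a0)),1),0,0] for t in a])
```

```text
[[8, np.float64(-16.4), np.float64(-2.6), 0, 0], [8, np.float64(-32.5), np.float64(1.7), 0, 0], [8, np.float64(-45.4), np.float64(12.2), 0, 0], [8, np.float64(-53.0), np.float64(27.0), 0, 0], [8, np.float64(-53.8), np.float64(43.6), 0, 0]]
[[8, np.float64(6.0), np.float64(15.5), 0, 0], [8, np.float64(17.7), np.float64(27.3), 0, 0], [8, np.float64(33.3), np.float64(33.3), 0, 0], [8, np.float64(49.9), np.float64(32.4), 0, 0], [8, np.float64(64.7), np.float64(24.8), 0, 0]]
[[8, np.float64(10.5), np.float64(-12.9), 0, 0], [8, np.float64(14.8), np.float64(-29.0), 0, 0], [8, np.float64(12.2), np.float64(-45.4), 0, 0], [8, np.float64(3.1), np.float64(-59.4), 0, 0], [8, np.float64(-10.8), np.float64(-68.4), 0, 0]]
```

```bash
python3 shift.py '[[8,-16.4,-2.6,0,0],[8,-32.5,1.7,0,0],[8,-45.4,12.2,0,0],[8,-53,27,0,0],[8,-53.8,43.6,0,0]]'
```

```text
time: 42.35
tool_pos: [391.1, 313.5, 268.0]
tcp_rot: [-3.139, -0.003, -0.005]
contact_force: [6.0, 3.3, 2.8]
grip_width: 14.7
finger_force: 30.0
```

```bash
python3 shift.py '[[8,6,15.5,0,0],[8,17.7,27.3,0,0],[8,33.3,33.3,0,0],[8,49.9,32.4,0,0],[8,64.7,24.8,0,0]]'; python3 shift.py '[[8,10.5,-12.9,0,0],[8,14.8,-29,0,0],[8,12.2,-45.4,0,0],[8,3.1,-59.4,0,0],[8,-10.8,-68.4,0,0]]'
```

```text
time: 42.98
tool_pos: [456.2, 287.1, 267.9]
tcp_rot: [3.14, 0.001, -0.006]
contact_force: [-6.4, 1.3, 9.9]
grip_width: 15.0
finger_force: 30.0
time: 43.6
tool_pos: [446.0, 356.2, 267.9]
tcp_rot: [3.141, -0.002, -0.005]
contact_force: [0.4, -7.0, 8.8]
grip_width: 15.2
finger_force: 30.0
```

Forces are low. One full turn is done, so I make the second.

```bash
python3 shift.py '[[8,-16.4,-2.6,0,0],[8,-32.5,1.7,0,0],[8,-45.4,12.2,0,0],[8,-53,27,0,0],[8,-53.8,43.6,0,0]]'; python3 shift.py '[[8,6,15.5,0,0],[8,17.7,27.3,0,0],[8,33.3,33.3,0,0],[8,49.9,32.4,0,0],[8,64.7,24.8,0,0]]'; python3 shift.py '[[8,10.5,-12.9,0,0],[8,14.8,-29,0,0],[8,12.2,-45.4,0,0],[8,3.1,-59.4,0,0],[8,-10.8,-68.4,0,0]]'
```

```text
time: 44.22
tool_pos: [391.4, 313.0, 268.0]
tcp_rot: [-3.14, -0.001, -0.005]
contact_force: [4.5, 4.0, 4.4]
grip_width: 14.9
finger_force: 30.0
time: 44.85
tool_pos: [456.3, 287.1, 267.9]
tcp_rot: [3.141, 0.002, -0.006]
contact_force: [-5.2, 1.8, 11.5]
grip_width: 15.1
finger_force: 30.0
time: 45.48
tool_pos: [446.2, 356.1, 267.9]
tcp_rot: [3.141, -0.002, -0.005]
contact_force: [0.2, -6.5, 9.7]
grip_width: 15.0
finger_force: 30.0
```

Two turns (12.57 rad) are done, so the stop is 2.93 to 5.43 rad further on. Another 160° is safe, and after that I creep.

```bash
python3 shift.py '[[8,-16.4,-2.6,0,0],[8,-32.5,1.7,0,0],[8,-45.4,12.2,0,0],[8,-53,27,0,0],[8,-53.8,43.6,0,0]]'; python3 shift.py '[[8,6,15.5,0,0],[8,13.3,23.9,0,0],[8,13.3,23.9,0,0]]'
python3 - <<'E'
import numpy as np
for a in range(229,384,10):
    f=lambda d:[round(float(40*(np.cos(np.radians(a+d))-np.cos(np.radians(a)))),1),round(float(-40*(np.sin(np.radians(a+d))-np.sin(np.radians(a)))),1)]
    print(a,f(5),f(10))
E
```

```text
time: 46.1
tool_pos: [391.5, 312.9, 268.0]
tcp_rot: [-3.14, -0.001, -0.005]
contact_force: [3.6, 3.1, 3.5]
grip_width: 14.9
finger_force: 30.0
time: 46.48
tool_pos: [405.5, 288.2, 267.9]
tcp_rot: [3.142, -0.001, -0.006]
contact_force: [0.8, -2.7, 9.4]
grip_width: 15.0
finger_force: 30.0
229 [2.7, 2.2] [5.6, 4.1]
239 [3.1, 1.7] [6.3, 3.1]
249 [3.3, 1.1] [6.7, 1.9]
259 [3.5, 0.5] [6.9, 0.7]
269 [3.5, -0.1] [7.0, -0.5]
279 [3.4, -0.7] [6.8, -1.7]
289 [3.2, -1.3] [6.4, -2.8]
299 [3.0, -1.8] [5.8, -3.9]
309 [2.6, -2.3] [5.0, -4.8]
319 [2.2, -2.7] [4.1, -5.6]
329 [1.7, -3.1] [3.1, -6.3]
339 [1.1, -3.3] [1.9, -6.7]
349 [0.5, -3.5] [0.7, -6.9]
359 [-0.1, -3.5] [-0.5, -7.0]
369 [-0.7, -3.4] [-1.7, -6.8]
379 [-1.3, -3.2] [-2.8, -6.4]
```

```bash
python3 shift.py '[[8,2.7,2.2,0,0],[8,5.6,4.1,0,0],[8,5.6,4.1,0,0]]'
```

```text
time: 46.85
tool_pos: [410.6, 284.5, 267.9]
tcp_rot: [-3.141, -0.0, -0.006]
contact_force: [-0.5, -0.5, 9.3]
grip_width: 15.0
finger_force: 30.0
```

```bash
python3 shift.py '[[8,3.1,1.7,0,0],[8,6.3,3.1,0,0],[8,6.3,3.1,0,0]]'
```

```text
time: 47.22
tool_pos: [416.9, 281.4, 267.9]
tcp_rot: [-3.141, -0.0, -0.006]
contact_force: [-1.3, 0.2, 9.6]
grip_width: 14.9
finger_force: 30.0
```

```bash
python3 shift.py '[[8,3.3,1.1,0,0],[8,6.7,1.9,0,0],[8,6.7,1.9,0,0]]'
```

```text
time: 47.6
tool_pos: [423.6, 279.5, 267.9]
tcp_rot: [-3.142, -0.0, -0.006]
contact_force: [0.0, -0.2, 9.7]
grip_width: 15.1
finger_force: 30.0
```

```bash
python3 shift.py '[[8,3.5,0.5,0,0],[8,6.9,0.7,0,0],[8,6.9,0.7,0,0]]'
```

```text
time: 47.98
tool_pos: [430.5, 278.8, 267.9]
tcp_rot: [3.142, -0.0, -0.006]
contact_force: [-0.1, 0.4, 10.1]
grip_width: 14.8
finger_force: 30.0
```

```bash
python3 shift.py '[[8,3.5,-0.1,0,0],[8,7,-0.5,0,0],[8,7,-0.5,0,0]]'
```

```text
time: 48.35
tool_pos: [437.5, 279.2, 267.9]
tcp_rot: [3.142, -0.0, -0.006]
contact_force: [-1.7, -1.2, 9.0]
grip_width: 15.1
finger_force: 30.0
```

```bash
python3 shift.py '[[8,3.4,-0.7,0,0],[8,6.8,-1.7,0,0],[8,6.8,-1.7,0,0]]'
```

```text
time: 48.72
tool_pos: [442.4, 280.4, 267.7]
tcp_rot: [3.139, 0.006, -0.005]
contact_force: [-10.9, -3.5, 17.3]
grip_width: 14.9
finger_force: 30.0
```

```bash
python3 shift.py '[[8,2.2,-0.7,0,0],[8,2.2,-0.7,0,0]]'
```

```text
time: 48.98
tool_pos: [443.4, 280.7, 267.6]
tcp_rot: [3.137, 0.01, -0.005]
contact_force: [-16.4, -6.3, 21.1]
grip_width: 15.3
finger_force: 30.0
```

Run:
```python
from h import *
from scipy.spatial.transform import Rotation as Ro
o=bot.get_obs(); R=Ro.from_euler('xyz',o["tcp_rot"]).as_matrix(); g=o["tool_pos"]+159*R[:,2]; A=np.array([431.3,319.3])
print(g.round(1), np.degrees(np.arctan2(*(g[:2]-A)[::-1]))%360, np.hypot(*(g[:2]-A)))
# commanded pose now: nominal 289 deg point plus push of (2.2,+0.7 world y)
c=np.array([40*np.cos(np.radians(289))+2.2,40*np.sin(np.radians(289))+.7]); s=283
for d in(10,30,50,70,90,92):
    p=40*np.array([np.cos(np.radians(s-d)),np.sin(np.radians(s-d))]); print(s-d,(p-c).round(1)*[1,-1])
```

```text
[441.7 280.1 108.6] 284.87075823766395 40.59578251293916
273 [-13.1   2.8]
253 [-26.9   1.1]
233 [-39.3  -5.2]
213 [-48.8 -15.3]
193 [-54.2 -28.1]
191 [-54.5 -29.5]
```

```bash
python3 shift.py '[[8,-13.1,2.8,0,0],[8,-26.9,1.1,0,0],[8,-39.3,-5.2,0,0],[8,-48.8,-15.3,0,0],[8,-53.9,-27.1,0,0]]'; python3 shift.py '[[8,0,0,0,0],[8,0,0,0,0]]'
python3 - <<'E'
from h import *
from scipy.spatial.transform import Rotation as Ro
o=bot.get_obs(); R=Ro.from_euler('xyz',o["tcp_rot"]).as_matrix(); g=o["tool_pos"]+159*R[:,2]; A=np.array([431.3,319.3])
print(g.round(1), np.degrees(np.arctan2(*(g[:2]-A)[::-1]))%360, np.hypot(*(g[:2]-A)))
E
```

```text
time: 49.6
tool_pos: [392.5, 308.9, 267.9]
tcp_rot: [3.141, -0.001, -0.005]
contact_force: [3.8, -1.2, 7.1]
grip_width: 15.1
finger_force: 30.0
time: 49.85
tool_pos: [392.5, 309.4, 267.9]
tcp_rot: [-3.141, -0.0, -0.005]
contact_force: [-1.2, 0.6, 8.9]
grip_width: 15.1
finger_force: 30.0
[392.5 309.5 108.9] 194.18012144800127 39.99855833716987
```

```bash
python3 shift.py '[[18,0,0,0,0],[28,0,0,0,0],[40,0,0,0,0],[40,0,0,0,0]]'; python3 shift.py '[[40,0,0,-40,0],[40,0,0,-90,0],[40,-30,0,-90,0],[40,-40,0,-90,0],[40,-40,0,-90,0]]'
python3 - <<'E'
from h import *
c=cap("wrist","wr10"); t=cap("top","t2"); s=cap("scene","s3")
ims=[cv2.resize(cv2.imread("pics/wr10.png"),(400,300)),cv2.resize(cv2.imread("pics/t2.png")[130:310,100:340],(400,300)),cv2.resize(cv2.imread("pics/s3.png")[130:310,250:490],(800,600))[0:300,0:400],cv2.resize(cv2.imread("pics/s3.png"),(400,300))]
cv2.imwrite("pics/end.png",np.vstack([np.hstack(ims[:2]),np.hstack(ims[2:])]))
g=c["color"].max(2)
rects(t,92,80,[608,68],40); rects(s,92,80,[608,68],40); tooldelta([431.3,319.3,88])
print(pix(c,[392.6,309.3,110]))
E
```

```text
time: 50.35
tool_pos: [392.5, 309.3, 267.0]
tcp_rot: [3.141, 0.001, -0.005]
contact_force: [-0.2, 0.5, 0.6]
grip_width: 38.9
finger_force: 0.0
time: 50.98
tool_pos: [352.2, 309.7, 356.8]
tcp_rot: [3.141, 0.001, -0.004]
contact_force: [-0.8, -0.4, -0.3]
grip_width: 40.0
finger_force: 0.0
rect 602.5 60.7 size 114.6 142.2 long-axis deg -74.8
grasp pt [353.1 309.6 197.8] delta [ 78.2 -10.1 109.7]
[280.88462599 174.19544098]
```

View pics/end.png

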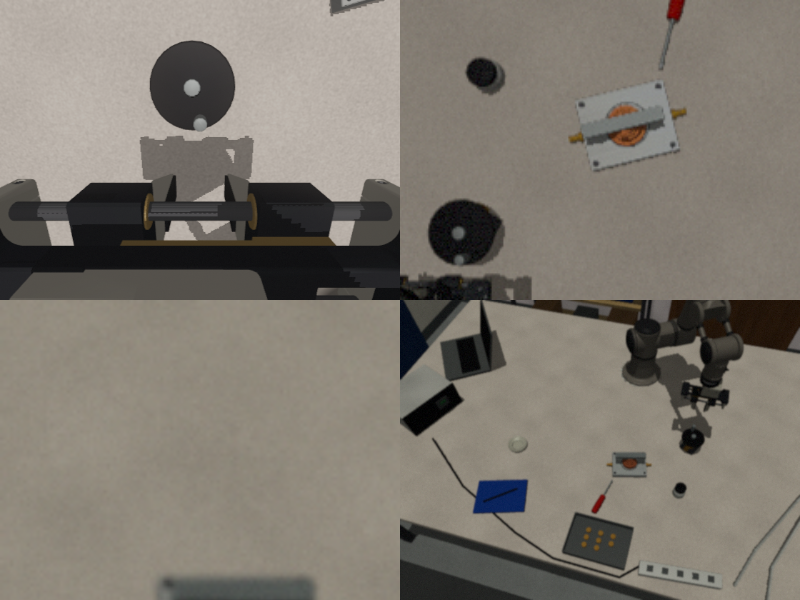

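The end views show the knob at (280,174), as predicted for the backed-off angle, and the gripper is clear. In the top crop the bar lies along the plate from (583,130) to (662,117), with the stack under it. The jar, screwdriver and dish haven't moved. I do one numeric check of the bar and then hand in.

Run:
```python
from h import *
t=cap("top"); f=lambda p:(100+(p[0]-400)*.6,130+p[1]*.6)
a,b=ray(t,f((583,130)),92),ray(t,f((662,117)),92); c=(a+b)[:2]/2
print("bar centre",c,"len",np.hypot(*(b-a)[:2]),"ang",np.degrees(np.arctan2(*(b-a)[1::-1])))
if np.hypot(*(c-[607.5,67]))<6: print(bot.close_job())
```

```text
bar centre [603.44318433  66.56263274] len 124.04842540153629 ang -79.4891616430878
the job is handed in; nothing more can be done
None
```

The job is handed in: all five copper discs are stacked widest to narrowest, within about 2 mm of the middle of the circle by the wrist camera, the bar is laid along the plate's long side and let go, and only then was the valve cranked to its stop and backed off about 90°; my last, rough top-view check put the bar about 4 mm off centre and 4° out of line, but the gripper's release pose was within 0.5 mm and square to the plate.

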